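# Wind the viewer's timer and hold its amber shield at the index

### The job

A colleague is about to pick colonies under the amber shield of the light-box viewer. Wind the viewer's spring timer clockwise right up to its stop so the lamp stays on, then lift the shield by its knob until its pane lines up with the index clamp on the quadrant, without swinging it far past, and hold it there: it drops shut if let go, so finish with the gripper still holding it steady. Leave the index clamp and the other things on and around the viewer where they are.

Things in the scene. Friction and masses are not known exactly. Their poses are not given: they have to be found in the camera images.
- viewer: White light-box viewer fixed to the bench, 270 x 370 x 80 mm (x, y, z). Origin: centre of its underside. x points to its back (hinge side, away from the robot), y to its left (quadrant side), z up. Lit window under the shield on the left; flat deck on the right (y below -65 mm) carries the timer. The shield's hinge axis runs along the viewer's y at x = 115, z = 108 mm.
- timer (a joint): Spring timer on the right deck: black bar-shaped knob on a vertical axis. rad; 0 = run down, grows as it is wound clockwise seen from above, 4.2 = firm stop. At 0 the bar lies along the viewer's x; at q it is turned q clockwise from there. Winding takes up to 0.1 N m; the clockwork keeps the knob where it is let go.
- timer_grip (a point): On the timer's axis at the height to grip the bar: viewer frame (-45, -140, 114) mm. The bar is 44 mm long, 14 mm thick; its top is 9 mm above this point and the round skirt below it (46 mm diameter) ends 20 mm below this point. x axis along the bar, y across it, turning with the knob.
- shield (a joint): Hinged amber pane: 230 mm wide, 205 mm from hinge to front edge, 5 mm thick, a 24 mm skirt hanging from front and sides, about 0.35 kg. rad; 0 = shut and level, grows as the front edge is lifted, end stop 1.3. No stay, little friction: it falls shut when let go. Its front edge and knob are on the side nearer the robot.
- shield_knob (a point): Middle of the black round pull knob (22 mm diameter, 40 mm tall) standing square on the pane: viewer y = 50 mm, 185 mm from the hinge axis along the pane, 26.5 mm above the pane's middle plane. Shut, it is at viewer (-70, 50, 134.5) mm. Knob's top 16 mm above this point, foot 24 mm below. Axes are the pane's: y along the hinge, z out of its top, x to the hinge.
- index (a joint): Index clamp on the quadrant, set differently each time: the shield angle that it marks, rad, in the same sense as shield (0 = level). The shield is at the mark when shield equals this. The clamp could be pushed along the quadrant by force.
- index_mark (a point): Centre of the index clamp: dark block 32 mm (radially) x 10 mm, white middle line, black thumb screw (18 mm diameter) sticking out 32 mm to the viewer's left. It sits 161 mm from the hinge axis on an upright flat aluminium quadrant (rim 150 to 172 mm from the hinge axis, ticks every 5 degrees) at viewer y = 173 mm. x axis along the radius to the hinge, z in the upward swing direction.
- shield_edge (a point): On the pane's left edge, in its middle plane, 161 mm from the hinge axis: the point that comes level with index_mark (12 mm beside it) when the shield is at the marked angle. Axes are the pane's, as for shield_knob.
- dish: Closed Petri dish, 91 mm diameter, 15 mm high, on the window under the shield. Origin: centre of its underside. Bystander.
- dish_stack: Stack of four Petri dishes, 91 mm diameter, 60 mm high, on the bench right of the viewer. Origin: centre of its underside. Bystander.
- pen: Marker pen, 120 x 14 mm, lying on the bench behind the viewer. Origin: underside, near its middle. Bystander.
- tube_rack: Blue rack of capped tubes, 200 x 90 x 118 mm, on the bench left of the viewer. Origin: centre of its underside. Bystander.
- reagent: Glass reagent bottle with a blue cap, 70 mm diameter, 135 mm high, on the bench right of the viewer towards its back. Origin: centre of its underside. Bystander.
- tip_box: Box of pipette tips, 125 x 85 x 72 mm, on the bench to the right of the viewer. Origin: centre of its underside. Bystander.
- vial: Small amber vial, 25 mm diameter, 42 mm high, standing on the viewer's deck behind the timer. Origin: centre of its underside. Bystander.

How it is judged:
On the way, in this order (a step that is already met when the one before it is completed fails the run):
1. the timer is wound up to its stop (value of joint timer above 4 rad), for 0.2 s.
2. the shield is lifted clear of the viewer (value of joint shield above 0.3 rad), for 0.1 s.
At the end, for the whole second after the job is handed in: Timer above 4.0 rad (stop 4.2); the pane within 0.07 rad (4 degrees) of the index's angle and still (under 0.08 rad/s), held by the fingers (more than 0.5 N on the shield); index not shifted more than 6 mm; nothing but the fingers carries the shield (no bystander touches it) (value of joint timer above 4 rad and value of joint shield above 0.4 rad and angle between the x axis of shield_edge and the x axis of index_mark, either way round below 0.07 rad and velocity of joint shield between -0.08 and 0.08 rad/s and contact force between shield and the fingers above 0.5 N and distance of index_mark from where it was at the start of the episode below 0.006 m and contact force between shield and dish below 0.3 N and contact force between shield and dish_stack below 0.3 N and contact force between shield and pen below 0.3 N and contact force between shield and tube_rack below 0.3 N and contact force between shield and reagent below 0.3 N and contact force between shield and tip_box below 0.3 N and contact force between shield and vial below 0.3 N); the arm keeps its last pose, push and grip.
It fails at once if the shield is swung more than about 15 degrees past the index (z of shield_edge in the frame of index_mark above 0.042 m).
It fails at once if the index clamp is shifted (distance of index_mark from where it was at the start of the episode above 0.008 m).
It fails at once if a bystander is moved more than 2 cm or knocked over (distance of any of dish, dish_stack, pen, tube_rack, reagent, tip_box, vial from where it was at the start of the episode above 0.02 m or angle between any of vial, reagent, tube_rack's own z axis and vertical above 0.4 rad).
It also fails if it takes over 72 s, if anything falls off the work surface, if the arm or the gripper's body presses on something with over 40 N, if the wrist force passes 120 N, or if a joint passes its speed limit or range.

### The arm

A 6-joint arm with a two-finger parallel gripper is mounted at the origin on the work surface. World frame = base frame: x ahead of the robot, y to its left, z up, the work surface at z = 0. Lengths are in m, angles in rad, forces in N, time in s.
With the tool pointing down it reaches from about 0.35 to 0.775 m from the base axis. Payload 7.3 kg.
Tool frame: the origin (TCP) lies midway between the tips of the shut fingers; the grasp point (between the pads) lies 19 mm behind it (robot.tcp_to_grasp is the distance from the TCP to the grasp point, in m); z points along the fingers, y is the line along which they close (so a half turn about z gives the same grasp; the last joint's range is limited). The gripper opens to 92 mm and grips with 3 to 60 N. Pads are 19 mm wide; open, the fingers measure 130 mm over their backs; the gripper's body (75 mm by 190 mm) begins 47 mm behind the grasp point.
Start: joints at [1.164, 0.342, 1.524, -0, 1.275, -0.146], TCP at [0.135, 0.507, 0.199] pointing down, gripper open.
Joint ranges: [-2.53, 2.53], [-0.77, 2.02], [0.04, 2.7], [-1, 4.14], [0.28, 2.66], [-3.11, 3.11]. Speed limits (rad/s): [2.57, 2.57, 3.14, 3.14, 3.14, 3.14].

### API

Orientations are given as [roll, pitch, yaw] about the fixed x, y, z axes, in that order (R = Rz(yaw) Ry(pitch) Rx(roll)).
In Python, from cell import readout, cams, ticket, robot gives the robot as it stands. The module is installed in compiled form; this text tells all that it offers.
- The arm moves only by the tool jog_arm, never from a script. Its argument "plan" is a list of rows, each a list of 5 numbers: the shift along the world's x, y, z each as a share of 0.08 m, from -1 to 1, then the turn about the world's z as a share of 90 degrees, from -1 to 1, then the opening, from -1 (shut) to 1 (fully open). A call has 1 to 12 rows; each row is the pose to reach, as a shift and turn from the pose commanded when the call began; what a row does not reach only later rows make up. A row lasts 1/10 s, in which the tool goes at most 50 mm and 8.59 degrees, less where a joint would pass 70% of its speed; a pose out of reach is approached as far as the arm can. A call with a number of a shift or a turn outside -1 to 1 is refused whole. A call with a gripper value outside its range is refused whole. The fingers move at their own pace and stop on an object; "squeeze" is the grip in N (left out, the last holds). Time passes only in rows, so rows that repeat a pose let the fingers close. It gives the time, the measured TCP pose, the force, the opening and the grip force at its end, in the units of the state.
- readout.observe(): the state, without advancing time (a new reading comes with each control period).
- cams.read_camera(name): name is "side" or "top" or "wrist"; returns the picture (400x640x3 uint8, blue, green, red); there is no depth.
- cams.calibration(name): a dict with "K" (3x3 intrinsics, pixels), "world_from_camera" (4x4, takes a point from camera to world coordinates). Camera axes: x right, y down, z forward; pixel columns grow to the right and rows downward; lengths in m; the calibration is good to about 2 mm. A picture is of the moment at which its call begins: read the wrist's pose just before it. calibration takes no time and is no camera call; for the wrist camera it gives the pose at the moment of the call.
- ticket.hand_in(): hands the job in; it is judged then, once.
The state is a dict: "time": time; "qpos": joint angles; "qvel": joint speeds; "joint_efforts": joint torques, N m; "tool_pos": TCP position; "tool_rot": TCP orientation; "contact_force": force on the tool from outside, world axes, zero at the start; "torque": the same for the moment, N m; "opening": finger opening in m; "grip_force": force on a finger pad.
Only numpy, scipy, OpenCV 4.12 (cv2) and the standard library are available. Lean on these libraries where they do the work, as an engineer would, in place of code of your own. Each camera call takes 0.05 s, during which the arm holds its last target. There are 200 camera calls.

## Working session

There is one attempt and no reset: what is moved stays moved. The work goes in short steps, Python scripts to look and compute and a tool call to move; the robot and the scene stay as the last step left them, time stands still between calls to the robot, and variables do not carry over. Pictures are saved under pics/ and viewed, at most 10 in all, crops included, and the job is handed in when it is done.

Besides the shell and the picture viewer there is one more tool, called after ">>>" by a JSON object that holds its "op" and its "data". jog_arm: Moves the arm, as the interface text tells. Shift numbers are shares of 0.08 m and turn numbers shares of 90 degrees, none past 1 either way. Its arguments: {"type":"object","properties":{"plan":{"type":"array"},"squeeze":{"type":"number"}},"required":["plan"]}

```bash
mkdir -p pics; python3 - <<'E'
from cell import readout,cams,robot
import cv2,numpy as np
np.set_printoptions(precision=4,suppress=True)
for n in("side","top"):
    cv2.imwrite(f"pics/{n}0.png",cams.read_camera(n)); c=cams.calibration(n); print(n,c["K"],c["world_from_camera"])
s=readout.observe();print(s)
E
```

```text
side [[485.6253   0.     323.8082]
 [  0.     485.6253 199.5795]
 [  0.       0.       1.    ]] [[ 0.887  -0.2739  0.3717  0.0184]
 [-0.4617 -0.516   0.7215 -0.9846]
 [-0.0059 -0.8116 -0.5842  0.9238]
 [ 0.      0.      0.      1.    ]]
top [[456.0995   0.     317.661 ]
 [  0.     456.0995 206.0245]
 [  0.       0.       1.    ]] [[ 0.082  -0.9728  0.2166  0.2919]
 [-0.9966 -0.079   0.0227  0.0069]
 [-0.0049 -0.2178 -0.976   1.3196]
 [ 0.      0.      0.      1.    ]]
{'time': 0.1, 'qpos': array([ 1.164 ,  0.3426,  1.5249,  0.    ,  1.2754, -0.146 ]), 'qvel': array([-0.0012, -0.0014, -0.0008, -0.0016,  0.0001, -0.0007]), 'joint_efforts': array([  0.0002, -43.2011, -24.4695,   0.0719,   0.0526,  -0.    ]), 'tool_pos': array([0.1352, 0.5069, 0.1982]), 'tool_rot': array([-3.1403, -0.0002,  2.8808]), 'contact_force': array([-1.0257, -0.8152, -0.044 ]), 'torque': array([-0.0117, -0.0178, -0.0194]), 'grip_force': 0.0, 'opening': 0.09188108527450066}
```

View pics/top0.png

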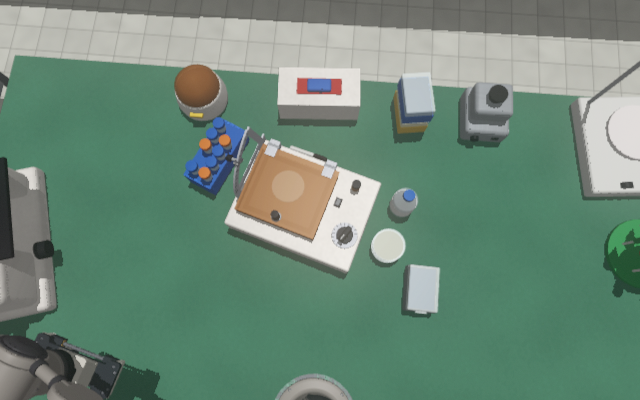

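View pics/side0.png

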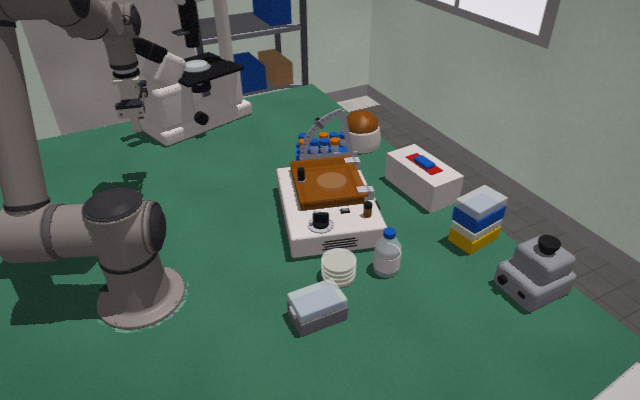

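The top view shows the viewer yawed about -20°, with the shield knob near (276,215), the timer near (344,235) and the quadrant near (245,160). The side view shows the timer near (320,219) and the quadrant near (325,130). I'll enlarge both.

```bash
python3 - <<'E'
import cv2
a=cv2.imread("pics/top0.png")[115:280,215:395]; cv2.imwrite("pics/topc.png",cv2.resize(a,None,fx=3.6,fy=3.6,interpolation=cv2.INTER_CUBIC))
a=cv2.imread("pics/side0.png")[95:265,265:395]; cv2.imwrite("pics/sidec.png",cv2.resize(a,None,fx=3.5,fy=3.5,interpolation=cv2.INTER_CUBIC))
E
```

```text
(no output)
```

View pics/topc.png

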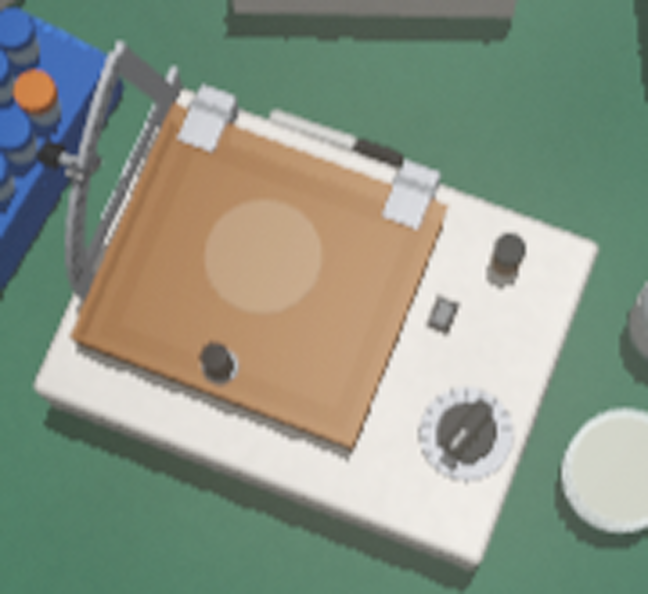

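View pics/sidec.png

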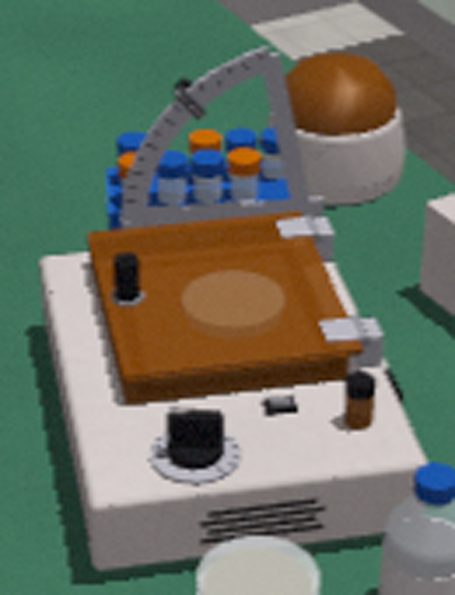

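Top crop: the viewer's top corners are near (38,388), (472,567) and (597,243), the knob top is near (215,356) and the bar runs from (488,408) to (450,462). Side crop: corners near (43,257), (92,505) and (425,457), and the clamp near (189,99). I'll fit the viewer pose from these.

```bash
cat > h.py <<'E'
import numpy as np
from scipy.optimize import least_squares
from cell import cams
np.set_printoptions(precision=4,suppress=True)
OFF={"top":(215,115,3.6),"side":(265,95,3.5)}
C={n:cams.calibration(n) for n in OFF}
def px(n,p):
    o=OFF[n]; return np.array([(p[0]+.5)/o[2]-.5+o[0],(p[1]+.5)/o[2]-.5+o[1]])
def proj(n,P):
    T=np.linalg.inv(C[n]["world_from_camera"]); q=C[n]["K"]@(T[:3,:3]@P+T[:3,3]); return q[:2]/q[2]
def W(v,p):
    c,s=np.cos(v[2]),np.sin(v[2]); p=np.array(p)/1e3
    return np.array([v[0]+c*p[0]-s*p[1],v[1]+s*p[0]+c*p[1],p[2]])
def ray_plane(n,pix,v,y):   # hit plane viewer-y = y (mm); viewer coords mm
    T=C[n]["world_from_camera"]; d=T[:3,:3]@np.linalg.solve(C[n]["K"],[*pix,1]); o=T[:3,3]-[v[0],v[1],0]
    c,s=np.cos(v[2]),np.sin(v[2]); R=np.array([[c,s,0],[-s,c,0],[0,0,1]]); o,d=R@o*1e3,R@d
    return o+d*(y-o[1])/d[1]
E
python3 - <<'E'
from h import *
obs=[("top",(38,388),(-135,185,80)),("top",(472,567),(-135,-185,80)),("top",(597,243),(135,-185,80)),("top",(215,353),(-70,50,150.5)),
("side",(43,257),(-135,185,80)),("side",(92,505),(-135,-185,80)),("side",(425,457),(135,-185,80)),("side",(126,257),(-70,50,150.5)),("top",(470,428),(-45,-140,123)),("side",(195,413),(-45,-140,123))]
f=lambda v:np.concatenate([proj(n,W(v,P))-px(n,p) for n,p,P in obs])
r=least_squares(f,[.6,0,-.3],loss="soft_l1");v=r.x;np.save("v.npy",v)
print(v,np.degrees(v[2]));print(f(v).reshape(-1,2))
print("grip",W(v,(-45,-140,114)),"knob",W(v,(-70,50,134.5)))
m=ray_plane("side",px("side",(189,99)),v,173);a=m-[115,0,108];print("clamp",m,np.hypot(a[0],a[2]),np.arctan2(a[2],-a[0]))
m=ray_plane("top",px("top",(85,163)),v,173);a=m-[115,0,108];print("clampT",m,np.hypot(a[0],a[2]),np.arctan2(a[2],-a[0]))
# bar direction from top
def rz(p,z):
    T=C["top"]["world_from_camera"];d=T[:3,:3]@np.linalg.solve(C["top"]["K"],[*px("top",p),1]);o=T[:3,3];return o+d*(z-o[2])/d[2]
d=rz((488,408),.123)-rz((452,458),.123);print("bar len",np.linalg.norm(d),"yaw",np.arctan2(d[1],d[0]))
for th in(.6,.7,.8,.9): # side prediction of the clamp
    print(th,proj("side",W(v,(115-161*np.cos(th),173,108+161*np.sin(th)))), px("side",(189,99)))
E
```

```text
[ 0.5755  0.0776 -0.2971] -17.02428358457252
[[-2.5749 -0.3968]
 [ 1.8757 -0.2747]
 [ 1.3913 -0.0278]
 [-0.1467  0.4256]
 [-1.1239 -1.07  ]
 [-0.9087 -0.0068]
 [ 1.292   1.7017]
 [-0.0617  0.145 ]
 [-0.3485 -0.983 ]
 [-0.3366 -0.3769]]
grip [ 0.4915 -0.0431  0.114 ] knob [0.5232 0.1459 0.1345]
clamp [  7.5833 173.     232.1665] 164.18175837241265 0.857599907973726
clampT [  9.6962 173.     230.7104] 161.6995137535242 0.8615901576102118
bar len 0.045924208641270614 yaw -0.5458406758246764
0.6 [310.8235 133.1651] [318.6429 122.9286]
0.7 [313.7948 129.2489] [318.6429 122.9286]
0.8 [317.1818 125.5646] [318.6429 122.9286]
0.9 [320.9492 122.1575] [318.6429 122.9286]
```

>>> {"op": "jog_arm", "data": {"plan": [[0.3,-0.5,0.1,-0.1,0.3],[0.64,-0.98,0.2,-0.18,0.3],[0.64,-0.98,0.2,-0.18,0.3]]}}

```text
time: 0.4
tool_pos: [0.1888, 0.4258, 0.2155]
tool_rot: [-3.141, 0.002, 2.591]
contact_force: [-0.8, 0.2, 0.7]
opening: 0.0724
grip_force: 0.0
```

>>> {"op": "jog_arm", "data": {"plan": [[0.32,-0.5,0,0,0.3],[0.64,-0.98,0,0,0.3],[0.64,-0.98,0,0,0.3]]}}

```text
time: 0.7
tool_pos: [0.2396, 0.3473, 0.2146]
tool_rot: [-3.14, 0.001, 2.594]
contact_force: [0.4, -0.7, -0.6]
opening: 0.0596
grip_force: 0.0
```

>>> {"op": "jog_arm", "data": {"plan": [[0.32,-0.5,0,0,0.3],[0.64,-0.98,0,0,0.3],[0.64,-0.98,0,0,0.3]]}}

```text
time: 1.0
tool_pos: [0.2911, 0.2693, 0.2147]
tool_rot: [-3.141, 0.001, 2.593]
contact_force: [-0.5, 0.4, -0.4]
opening: 0.0596
grip_force: 0.0
```

>>> {"op": "jog_arm", "data": {"plan": [[0.32,-0.5,0,0,0.3],[0.64,-0.98,0,0,0.3],[0.64,-0.98,0,0,0.3]]}}

```text
time: 1.3
tool_pos: [0.3425, 0.1912, 0.2147]
tool_rot: [-3.141, 0.001, 2.593]
contact_force: [-1.7, 0.0, -0.3]
opening: 0.0597
grip_force: 0.0
```

>>> {"op": "jog_arm", "data": {"plan": [[0.32,-0.5,0,0,0.3],[0.64,-0.98,0,0,0.3],[0.64,-0.98,0,0,0.3]]}}

```text
time: 1.6
tool_pos: [0.3937, 0.1131, 0.2147]
tool_rot: [-3.142, 0.001, 2.594]
contact_force: [-0.7, 0.5, 0.7]
opening: 0.0595
grip_force: 0.0
```

>>> {"op": "jog_arm", "data": {"plan": [[0.3,-0.5,0,0,0.3],[0.61,-0.98,0,0,0.3],[0.61,-0.98,0,0,0.3]]}}

```text
time: 1.9
tool_pos: [0.4424, 0.0352, 0.2145]
tool_rot: [-3.142, 0.001, 2.595]
contact_force: [-0.6, 1.0, -0.4]
opening: 0.0595
grip_force: 0.0
```

>>> {"op": "jog_arm", "data": {"plan": [[0.3,-0.5,0,0,0.3],[0.61,-0.97,0,0,0.3],[0.61,-0.97,0,0,0.3],[0.61,-0.97,0,0,0.3]]}}

```text
time: 2.3
tool_pos: [0.4887, -0.0391, 0.2142]
tool_rot: [3.141, -0.002, 2.598]
contact_force: [-0.8, 0.7, 0.1]
opening: 0.0597
grip_force: 0.0
```

```bash
python3 - <<'E'
from cell import cams,readout
import cv2,numpy as np
from h import *
v=np.load("v.npy");c=cams.calibration("wrist");im=cams.read_camera("wrist")
C["wrist"]=c
for p in[(-45,-140,114),(-45,-140,123),(-70,50,150.5)]: print(p,proj("wrist",W(v,p)))
print(c["world_from_camera"]);print(readout.observe()["tool_pos"],readout.observe()["qpos"])
cv2.imwrite("pics/w1.png",im)
E
```

```text
(-45, -140, 114) [317.835  196.2181]
(-45, -140, 123) [317.732 198.856]
(-70, 50, 150.5) [566.9622 113.0428]
[[ 0.5167  0.8277  0.219   0.4304]
 [ 0.8562 -0.4998 -0.1313 -0.0028]
 [ 0.0008  0.2553 -0.9668  0.4003]
 [ 0.      0.      0.      1.    ]]
[ 0.4883 -0.0386  0.2144] [-0.2363  0.2659  1.5888  0.001   1.2887 -1.2648]
```

View pics/w1.png

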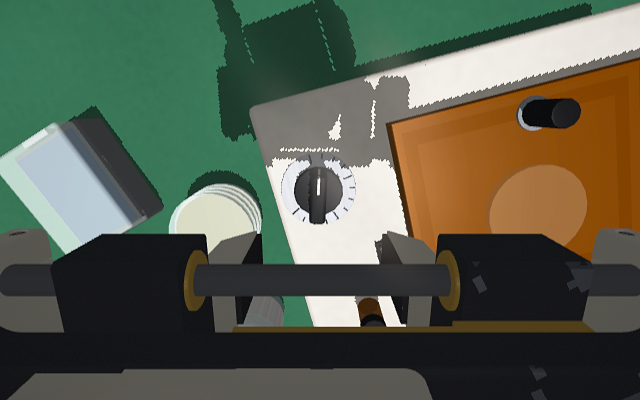

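The wrist view shows the bar centred at about (318,195) and vertical, so it is aligned with the fingers. The shield knob top is at (567,113), exactly as predicted. I'll descend.

>>> {"op": "jog_arm", "data": {"plan": [[0.04,-0.05,-0.5,0,0.3],[0.04,-0.05,-1,0,0.3],[0.04,-0.05,-1,0,0.3],[0.04,-0.05,-1,0,0.3]]}}

```text
time: 2.75
tool_pos: [0.4918, -0.0432, 0.1356]
tool_rot: [3.141, -0.001, 2.6]
contact_force: [0.6, -0.1, 0.2]
opening: 0.0594
grip_force: 0.0
```

>>> {"op": "jog_arm", "data": {"plan": [[0,0,-0.2,0,0.3],[0,0,-0.44,0,0.3],[0,0,-0.44,0,0.3],[0,0,-0.44,0,0.3]]}}

```text
time: 3.15
tool_pos: [0.4932, -0.0445, 0.1016]
tool_rot: [3.141, 0.002, 2.599]
contact_force: [0.8, -0.8, 0.1]
opening: 0.0599
grip_force: 0.0
```

>>> {"op": "jog_arm", "data": {"plan": [[-0.02,0.02,-0.02,0,-1],[-0.02,0.02,-0.02,0,-1],[-0.02,0.02,-0.02,0,-1],[-0.02,0.02,-0.02,0,-1],[-0.02,0.02,-0.02,0,-1],[-0.02,0.02,-0.02,0,-1],[-0.02,0.02,-0.02,0,-1],[-0.02,0.02,-0.02,0,-1]], "squeeze": 25}}

```text
time: 3.95
tool_pos: [0.4905, -0.0431, 0.098]
tool_rot: [3.142, -0.0, 2.598]
contact_force: [1.1, 0.2, -0.2]
opening: 0.0019
grip_force: 0.0
```

>>> {"op": "jog_arm", "data": {"plan": [[0,0,0,-0.08,-1],[0,0,0,-0.16,-1],[0,0,0,-0.24,-1],[0,0,0,-0.32,-1],[0,0,0,-0.4,-1],[0,0,0,-0.48,-1],[0,0,0,-0.56,-1],[0,0,0,-0.56,-1]]}}

```text
time: 4.75
tool_pos: [0.4906, -0.0431, 0.098]
tool_rot: [3.142, -0.0, 1.717]
contact_force: [-0.4, 0.1, -0.0]
opening: 0.0008
grip_force: 0.0
```

The fingers closed on nothing, so I'll look.

```bash
python3 - <<'E'
from cell import cams
import cv2
cv2.imwrite("pics/w2.png",cams.read_camera("wrist"))
a=cams.read_camera("side")[150:265,275:395]; 
cv2.imwrite("pics/s2.png",cv2.resize(a,None,fx=4.5,fy=4.5,interpolation=cv2.INTER_CUBIC))
E
```

```text
(no output)
```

View pics/s2.png

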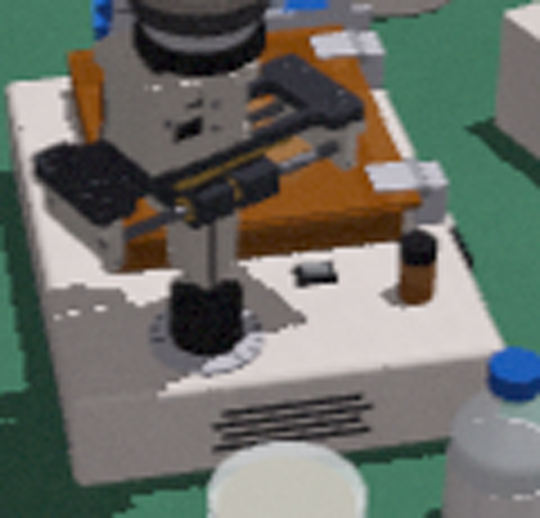

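View pics/w2.png

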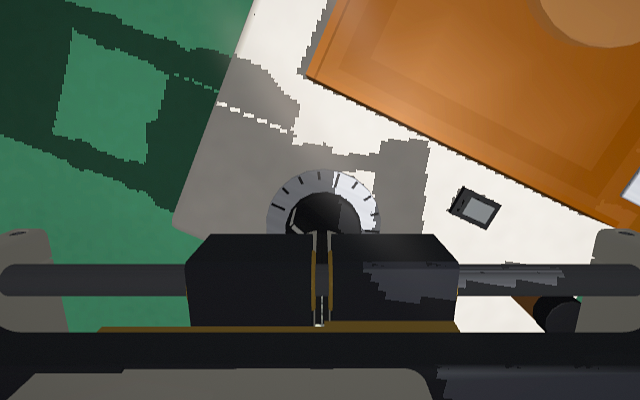

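```bash
python3 - <<'E'
from cell import readout,cams
from h import *
import cv2
v=np.load("v.npy");s=readout.observe();print(s["tool_pos"],s["tool_rot"],s["opening"],s["grip_force"])
C["wrist"]=cams.calibration("wrist")
P={"tcp":s["tool_pos"],"grasp":s["tool_pos"]+[0,0,.019],"tcp+60":s["tool_pos"]+[0,0,.06]}
for z in(80,94,123):P["t%d"%z]=W(v,(-45,-140,z))
for k,p in P.items(): print(k,(proj("side",p)-[275,150]+.5)*4.5-.5,proj("wrist",p))
print(C["wrist"]["K"][0,0])
im=cv2.imread("pics/w2.png")[150:250,250:400]
a=cv2.resize(im,None,fx=4.5,fy=4.5,interpolation=cv2.INTER_CUBIC)
cv2.imwrite("pics/w2c.png",np.clip(a.astype(float)**.6*9,0,255).astype(np.uint8))
E
```

```text
[ 0.4905 -0.0432  0.098 ] [3.1416 0.     1.7218] 0.00011151907929083239 0.0
tcp [203.4358 314.9082] [320.134  232.7393]
grasp [203.1021 290.2482] [319.9867 245.4586]
tcp+60 [202.3627 235.6021] [319.537  284.2966]
t80 [205.0685 337.4598] [321.7121 222.8445]
t94 [204.8352 319.6143] [321.7214 230.517 ]
t123 [204.3426 281.9468] [321.7455 250.2144]
339.8045946206554
```

View pics/w2c.png

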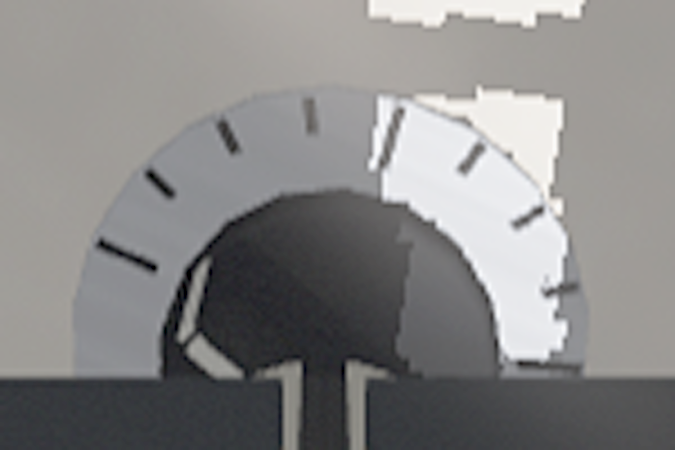

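The white pointer at crop (185,340) suggests the bar did not turn. I'll put contrast-boosted crops of both wrist pictures side by side.

```bash
python3 - <<'E'
import cv2,numpy as np
o=[]
for f,r in(("w1",(140,240,268,368)),("w2",(170,250,280,360))):
    a=cv2.imread(f"pics/{f}.png")[r[0]:r[1],r[2]:r[3]].astype(float)
    a=np.clip(a/110,0,1)**.6*255
    o.append(cv2.resize(a.astype(np.uint8),(400,400),interpolation=cv2.INTER_NEAREST))
cv2.imwrite("pics/cmp.png",np.hstack(o))
E
```

```text
(no output)
```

View pics/cmp.png

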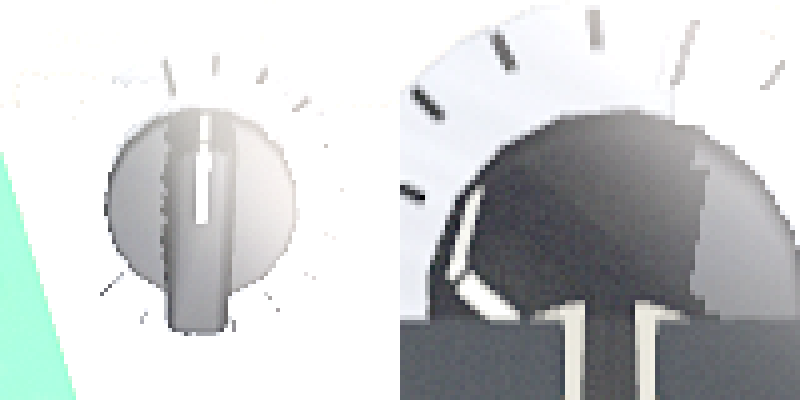

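```bash
python3 - <<'E'
import cv2,numpy as np
from cell import cams,readout
a=cams.read_camera("side");cv2.imwrite("pics/s3.png",a)
b=cv2.imread("pics/side0.png")
for im in(b,a):
    g=cv2.cvtColor(im,cv2.COLOR_BGR2GRAY)[203:232,306:336]
    print("\n".join(" ".join("%3d"%x for x in r) for r in g));print()
s=readout.observe();print(s["torque"],s["contact_force"],s["joint_efforts"],s["opening"])
E
```

```text
61  54  51  50  49  54  51  49  47  48  46  49  45  47  41  44  45  45  47  34  43  44  36  45  38  38  43  39  41  41
 43  40  45  50  49  45  44  45  42  40  44  40  43  44  40  42  40  40  36  41  40  40  36  42  45  41  41  46  41  42
 39  33  40  37  38  43  37  40  37  40  42  43  39  43  43  41  38  42  44  46  43  44  43  43  50  45  46  44  50  49
 38  40  39  40  42  36  42  44  36  41  44  44  46  41  44  50  49  46  50  47  49  50  48  49  47  49  46  48  59  64
 40  42  40  46  45  43  44  52  49  42  48  48  51  47  42  41  49  46  50  58  64  75  78  80  89 160 135 186 201 202
 46  47  50  48  46  48  43  48  48  46  45  59  62  75  78  91  94 102 186 202 202 203 203 202 203 204 205 206 207 207
 50  52  58  65  72  79  79  92  95 106 186 201 203 203 204 204 203 203 204 206 205 205 206 204 206 206 206 208 208 207
105 186 202 204 203 203 204 203 203 203 207 207 207 206 207 207 208 207 205 207 206 206 206 204 206 206 205 207 206 207
201 205 207 207 207 208 207 171 143 145 169 178 176 175 175 199 205 205 206 204 206 207 206 207 206 206 206 205 205 204
207 206 207 208 208 2
[... 5358 characters left out ...]
6 155 166 198 210 210
115 116 111 103  99  99 101 100  98  95  84  51  26  19  17  13  12  33  53  85 143 159 184 191 189 156 157 200 210 210
118 116 117 113 104  99 101  98 102  99  99  98  96  93  85  90  95 168 185 185 187 151 152 182 176 165 199 210 211 210
119 119 117 116 108 102 100  99  99  97 101  98  95  96  99 169 187 190 191 189 190 189 159 123 151 198 210 211 212 211
118 120 116 117 116 112 103 102  99 102 100  99 100  97 171 190 191 191 189 183 170 139 116 191 209 212 211 211 212 210

[-0.12623619 -0.00339255  0.03473475] [-0.33713434  0.47672248  0.56484365] [-6.43838007e-05 -4.17516267e+01 -2.04254329e+01  5.12880937e-02
  6.53373753e-02  1.99734990e-02] 0.00038975358732102743
```

>>> {"op": "jog_arm", "data": {"plan": [[0,0,0.4,0,-1],[0,0,0.8,0,-1],[0,0,0.8,0,-1],[0,0,0.8,0,-1]]}}

```text
time: 5.3
tool_pos: [0.4907, -0.0432, 0.1624]
tool_rot: [3.14, 0.001, 1.72]
contact_force: [-0.3, 0.3, -0.8]
opening: 0.0005
grip_force: 0.0
```

```bash
python3 - <<'E'
from cell import readout,cams
from h import *
import cv2
s=readout.observe();print(s["tool_pos"],s["opening"])
for n,p in(("tcp",s["tool_pos"]),("g",s["tool_pos"]+[0,0,.019])):print(n,(proj("side",p)-[285,160]+.5)*5-.5)
S=cams.read_camera("side");w=cams.read_camera("wrist");cv2.imwrite("pics/s4.png",S);cv2.imwrite("pics/w4.png",w)
a=cv2.resize(S[160:240,285:365],(400,400),interpolation=cv2.INTER_NEAREST)
b=cv2.resize(w[140:270,255:385],(400,400),interpolation=cv2.INTER_NEAREST)
o=np.hstack([a,b]).astype(float);cv2.imwrite("pics/cmp4.png",(np.clip(o/160,0,1)**.6*255).astype(np.uint8))
E
```

```text
[ 0.4907 -0.0432  0.1624] 0.00048528274177495046
tcp [175.1538 205.2027]
g [174.7642 176.1889]
```

View pics/cmp4.png

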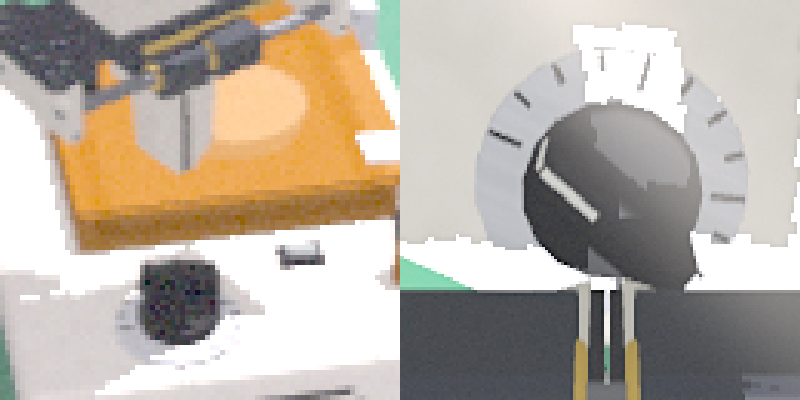

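The bright block's near corner is at crop (185,172), while the reported TCP projects to (175,205). The real fingertips therefore sit well above the reported TCP, and they stayed above the bar. I'll estimate the offset.

```bash
python3 - <<'E'
from cell import readout,cams,robot
from h import *
import cv2
print({k:getattr(robot,k) for k in dir(robot) if not k.startswith("_")})
s=readout.observe();t=s["tool_pos"];yaw=s["tool_rot"][2]
ex=np.array([np.cos(yaw),np.sin(yaw),0]);ey=np.array([np.sin(yaw),-np.cos(yaw),0])
C["wrist"]=cams.calibration("wrist")
crn=[(185,172),(135,150),(213,140)];crn=[((x+.5)/5-.5+285,(y+.5)/5-.5+160) for x,y in crn]
sg=[(-1,-1),(-1,1),(1,1),(1,-1)]
P=lambda a,b,h,i,j:t+[0,0,h]+i*a*ey+j*b*ex
for a,b,h in((.017,.0095,0),(.017,.0095,.02),(.017,.0095,.04)):
    print(h,[tuple(np.round((proj("side",P(a,b,h,i,j))-[285,160]+.5)*5-.5)) for i,j in sg],[tuple(np.round(proj("wrist",P(a,b,h,i,j)))) for i,j in sg])
S=cv2.imread("pics/s4.png");g=cv2.cvtColor(S,cv2.COLOR_BGR2GRAY)[184:206,306:334]
print("\n".join(" ".join("%3d"%x for x in r) for r in g))
w=cv2.imread("pics/w4.png");g=cv2.cvtColor(w,cv2.COLOR_BGR2GRAY)[224:240,302:342]
print("\n".join(" ".join("%3d"%x for x in r) for r in g))
E
```

```text
{'IKError': <class 'cell.IKError'>, 'tcp_to_grasp': 0.0188}
0 [(np.float64(158.0), np.float64(227.0)), (np.float64(137.0), np.float64(210.0)), (np.float64(189.0), np.float64(188.0)), (np.float64(210.0), np.float64(205.0))] [(np.float64(291.0), np.float64(248.0)), (np.float64(291.0), np.float64(217.0)), (np.float64(350.0), np.float64(217.0)), (np.float64(349.0), np.float64(248.0))]
0.02 [(np.float64(157.0), np.float64(196.0)), (np.float64(137.0), np.float64(180.0)), (np.float64(189.0), np.float64(158.0)), (np.float64(209.0), np.float64(174.0))] [(np.float64(288.0), np.float64(263.0)), (np.float64(287.0), np.float64(229.0)), (np.float64(353.0), np.float64(229.0)), (np.float64(352.0), np.float64(263.0))]
0.04 [(np.float64(157.0), np.float64(165.0)), (np.float64(136.0), np.float64(149.0)), (np.float64(188.0), np.float64(127.0)), (np.float64(209.0), np.float64(143.0))] [(np.float64(284.0), np.float64(281.0)), (np.float64(283.0), np.float64(244.0)), (np.float64(357.0), np.float64(244.0)), (np.float64(355.0), np.float64(281.0))]
 93  94  91  89  91  97  99 100 101 100 102 106 108 105 104  7
[... 4261 characters left out ...]
  77  95  93  97  38  21  22  24  23  25  25  24  25  27  28
 19  21  21  20  21  22  21  22  22  19  15  98  94  95  77  14  18  15   8 137 136  10  16  17  15  78  96  94  99  30  21  22  25  25  25  24  26  26  25  26
 22  21  22  21  21  21  22  22  23  18  15  99  94  96  77  13  18  17  11 138 138  13  16  19  14  76  96  94  99  18  21  24  23  24  24  25  26  25  26  25
 21  23  23  21  21  20  21  21  22  21  15  98  95  96  76  14  18  16  10 137 138  13  16  17  14  77  96  93  99  18  22  24  23  23  23  25  24  27  26  28
 22  22  21  23  22  22  23  23  21  21  16  99  94  96  77  13  17  17  10 135 136  14  15  19  14  68  95  95  99  17  22  23  24  23  24  25  24  24  24  25
```

The chamfered tips in the side and wrist pictures agree that the real fingertips are about 27 mm above the reported TCP. That also fits the fact that there was no contact. I'll redo the grasp lower and watch the force.

>>> {"op": "jog_arm", "data": {"plan": [[0,0,0,0.1,0.3],[0,0,0,0.19,0.3],[0,0,0,0.28,0.3],[0,0,0,0.37,0.3],[0,0,0,0.46,0.3],[0,0,-0.2,0.56,0.3],[0,0,-0.4,0.56,0.3],[0,0,-0.6,0.56,0.3],[0,0,-0.8,0.56,0.3],[0,0,-0.8,0.56,0.3]]}}

```text
time: 6.4
tool_pos: [0.4883, -0.0426, 0.0951]
tool_rot: [-3.14, -0.006, 2.599]
contact_force: [-0.2, -0.3, 0.3]
opening: 0.0599
grip_force: 0.0
```

>>> {"op": "jog_arm", "data": {"plan": [[0,0,-0.1,0,0.3],[0,0,-0.2,0,0.3],[0,0,-0.2,0,0.3]]}}

```text
time: 6.7
tool_pos: [0.49, -0.043, 0.0812]
tool_rot: [-3.141, -0.002, 2.598]
contact_force: [0.1, -1.0, -0.1]
opening: 0.0599
grip_force: 0.0
```

>>> {"op": "jog_arm", "data": {"plan": [[0,0,0,0,-1],[0,0,0,0,-1],[0,0,0,0,-1],[0,0,0,0,-1],[0,0,0,0,-1],[0,0,0,0,-1],[0,0,0,0,-1]], "squeeze": 25}}

```text
time: 7.4
tool_pos: [0.4903, -0.0437, 0.0821]
tool_rot: [-3.14, 0.0, 2.598]
contact_force: [-2.0, -3.7, 1.6]
opening: 0.0137
grip_force: 24.8
```

>>> {"op": "jog_arm", "data": {"plan": [[0,0,0,-0.09,-1],[0,0,0,-0.18,-1],[0,0,0,-0.27,-1],[0,0,0,-0.36,-1],[0,0,0,-0.45,-1],[0,0,0,-0.54,-1],[0,0,0,-0.63,-1],[0,0,0,-0.72,-1],[0,0,0,-0.81,-1],[0,0,0,-0.9,-1],[0,0,0,-0.9,-1]]}}

```text
time: 8.5
tool_pos: [0.4924, -0.0432, 0.0822]
tool_rot: [3.138, -0.001, 1.18]
contact_force: [5.1, 0.2, -4.2]
opening: 0.0137
grip_force: 24.8
```

>>> {"op": "jog_arm", "data": {"plan": [[0,0,0,-0.09,-1],[0,0,0,-0.18,-1],[0,0,0,-0.27,-1],[0,0,0,-0.36,-1],[0,0,0,-0.45,-1],[0,0,0,-0.54,-1],[0,0,0,-0.63,-1],[0,0,0,-0.72,-1],[0,0,0,-0.81,-1],[0,0,0,-0.9,-1],[0,0,0,-0.9,-1]]}}

```text
time: 9.6
tool_pos: [0.4933, -0.0451, 0.0822]
tool_rot: [3.14, -0.006, -0.233]
contact_force: [8.3, -7.7, -7.4]
opening: 0.0133
grip_force: 24.8
```

```bash
python3 -c "
from cell import readout
s=readout.observe();print(s['tool_pos'],s['tool_rot'],s['torque'],s['contact_force'],s['qpos'],s['opening'])"
```

```text
[ 0.49329666 -0.04509473  0.08223899] [ 3.1396483  -0.00618394 -0.2334195 ] [-1.42089363e+00 -1.09536246e+00 -1.41190263e-03] [ 8.294599   -7.65656434 -7.43175147] [-0.24468805  0.41640026  1.77165637 -0.00230896  0.94733183  1.56087606] 0.013325079541292225
```

>>> {"op": "jog_arm", "data": {"plan": [[0.01,-0.01,0,-0.09,-1],[0.01,-0.01,0,-0.18,-1],[0.01,-0.01,0,-0.27,-1],[0.01,-0.01,0,-0.36,-1],[0.01,-0.01,0,-0.45,-1],[0.01,-0.01,0,-0.54,-1],[0.01,-0.01,0,-0.62,-1],[0.01,-0.01,0,-0.62,-1]]}}

```text
time: 10.4
tool_pos: [0.4923, -0.0462, 0.0822]
tool_rot: [-3.141, -0.004, -1.207]
contact_force: [1.5, -9.9, -2.5]
opening: 0.0137
grip_force: 24.8
```

>>> {"op": "jog_arm", "data": {"plan": [[0,0,0,-0.05,-1],[0,0,0,-0.09,-1],[0,0,0,-0.09,-1],[0,0,0,-0.09,-1]]}}

```text
time: 10.8
tool_pos: [0.492, -0.0461, 0.0822]
tool_rot: [-3.141, -0.004, -1.344]
contact_force: [0.4, -9.4, -1.2]
opening: 0.0133
grip_force: 24.9
```

```bash
python3 -c "
from cell import readout
s=readout.observe();print(s['tool_pos'],s['tool_rot'],s['torque'],s['contact_force'],s['qpos'],s['opening'])"
```

```text
[ 0.49201734 -0.04613983  0.08216645] [-3.14122569 -0.00373875 -1.34420814] [-1.69379683  0.10618333  0.08300129] [ 0.40490236 -9.44569144 -1.23277061] [-0.24648719  0.41699069  1.77087751 -0.00388129  0.95169787  2.67076571] 0.013286383915579902
```

>>> {"op": "jog_arm", "data": {"plan": [[0,0,0,-0.03,-1],[0,0,0,-0.06,-1],[0,0,0,-0.06,-1],[0,0,0,-0.06,-1]]}}

```text
time: 11.2
tool_pos: [0.4919, -0.0457, 0.0822]
tool_rot: [-3.141, -0.003, -1.437]
contact_force: [0.6, -7.8, -1.6]
opening: 0.0143
grip_force: 26.4
```

```bash
python3 -c "
from cell import readout
s=readout.observe();print(s['tool_rot'],s['torque'],s['contact_force'],s['qpos'],s['opening'])"
```

```text
[-3.14099526 -0.00326341 -1.43719145] [-1.26818354  0.02065536  0.63178176] [ 0.62819742 -7.82327092 -1.56458528] [-0.24588378  0.41689601  1.77101408 -0.00344975  0.95192156  2.76410181] 0.014347974921029344
```

The torque jumped to 0.63 N m, so the timer is at its stop. I'll release, rise and go to the shield knob.

>>> {"op": "jog_arm", "data": {"plan": [[0,0,0,0,-0.1],[0,0,0,0,0.2],[0,0,0,0,0.3],[0,0,0,0,0.3],[0,0,0.4,0,0.3],[0,0,0.8,0,0.3],[0,0,1,0,0.3],[0,0,1,0,0.3]]}}

```text
time: 12.0
tool_pos: [0.4928, -0.0441, 0.1643]
tool_rot: [-3.137, -0.002, -1.439]
contact_force: [0.5, -0.3, -0.6]
opening: 0.0595
grip_force: 0.0
```

>>> {"op": "jog_arm", "data": {"plan": [[0,0.3,0.1,0.09,0.3],[0.1,0.6,0.2,0.18,0.3],[0.2,1,0.2,0.27,0.3],[0.2,1,0.2,0.36,0.3],[0.2,1,0.2,0.45,0.3],[0.2,1,0.2,0.54,0.3],[0.2,1,0.2,0.63,0.3],[0.2,1,0.2,0.726,0.3],[0.2,1,0.2,0.726,0.3],[0.2,1,0.2,0.726,0.3]]}}

```text
time: 13.0
tool_pos: [0.5069, 0.0362, 0.1771]
tool_rot: [3.141, 0.002, -0.302]
contact_force: [0.7, -0.7, -0.0]
opening: 0.06
grip_force: 0.0
```

>>> {"op": "jog_arm", "data": {"plan": [[0.1,0.5,0,0,0.3],[0.2,1,0,0,0.3],[0.2,1,0,0,0.3],[0.2,1,0,0,0.3]]}}

```text
time: 13.4
tool_pos: [0.523, 0.1166, 0.1774]
tool_rot: [3.141, 0.001, -0.299]
contact_force: [-0.0, -0.5, -0.5]
opening: 0.0596
grip_force: 0.0
```

```bash
python3 -c "
from cell import readout,cams
from h import *
import cv2
s=readout.observe();v=np.load('v.npy');C['wrist']=cams.calibration('wrist');w=cams.read_camera('wrist')
print(s['tool_pos'],s['tool_rot'],s['contact_force'],s['qpos'],W(v,(-70,50,134.5)))
print(proj('wrist',W(v,(-70,50,150.5))),proj('wrist',W(v,(-70,50,112))))
cv2.imwrite('pics/w5.png',w);u=proj('wrist',W(v,(-70,50,150.5))).astype(int)
g=cv2.cvtColor(w,cv2.COLOR_BGR2GRAY)[u[1]-50:u[1]+50:3,u[0]-40:u[0]+44:3]
print('\n'.join(' '.join('%3d'%x for x in r) for r in g))"
```

```text
[0.523  0.1166 0.1774] [ 3.1409  0.0008 -0.2989] [-0.0064 -0.49   -0.5134] [ 0.0766  0.3804  1.5276 -0.0004  1.2345  1.9465] [0.5232 0.1459 0.1345]
[280.7638 229.6736] [286.5096 212.4437]
 98 100 100 101 100 101 100 100 101 101 102 102 103 103 103 104 104 104 104 105 104 105 105 105 104 105 105 105
 98  98  99 100  99 100 101 100 101 101 102 102 102 103 102 103 103 102 104 103 104 104 104 104 103 104 104 103
 97  97  98  98 100 100 100  99 101 101 100 101 101 102 103 102 103 102 102 103 103 102 104 103 103 102 104 104
 96  96  96  97  98  98 100  99 100 101 101 100 100 102 101 103 102 102 101 101 101 101 102 102 102 102 103 103
 95  96  96  97  97  98  97  98 100 100  99 100 101 100 101 101 102 101 102 101 101 101 102 101 102 102 102 102
 91  92  92  92  93  93  94  94  94  94  94  94  95  95  94  95  95  92  95  95  95  94  94  94  95  94  95  95
 88  87  87  88  89  88  89  88  89  89  89  90  88 141 174 178 174 178 143  89  91  92  93  92  93  92  93  93
 87  87  87  87  87  88  88  88  88  87  89  86 179 179 145  65  68 141 174 173  94  92  91  92  92  92  92  93
 86  87  87  88 
[... 2195 characters left out ...]
 119 119 116 116 116 118 118
 83  22  23  22  21  23  23  22 106 105 104 104 103 104 104 104 104 105 105 103 104 104 104 104 103 104 104 103
 64  65  52  41  64  65  64  65  64  64  65  42  64  64  64  63  63  64  65  51  64  63  63  63  63  64  64  63
 68  38  39  40  68  68  68  68  68  38  40  40  70  68  67  67  68  70  41  40  70  68  68  68  68  68  68  67
 82  82  82  83  83  82  83  82  83  83  84  84  84  83  83  83  83  83  84  84  83  83  83  82  83  83  83  83
 90  91  91  38  91  90  91  90  90  90  91  71  70  90  91  90  90  91  90  91  71  91  89  90  91  90  89  90
 97  98  98  99  97  97  98  98  98  98  97 101 100  98  99  98  97  98  98  99 100  98  97  97  97  97  98  98
```

>>> {"op": "jog_arm", "data": {"plan": [[0,0.34,0,0,0.3],[0,0.34,0,0,0.3],[0,0.34,-0.4,0,0.3],[0,0.34,-0.8,0,0.3],[0,0.34,-0.8,0,0.3],[0,0.34,-0.8,0,0.3]]}}

```text
time: 14.05
tool_pos: [0.5234, 0.1423, 0.1144]
tool_rot: [3.141, 0.001, -0.3]
contact_force: [0.2, 0.7, 0.2]
opening: 0.0595
grip_force: 0.0
```

>>> {"op": "jog_arm", "data": {"plan": [[0,0,-0.15,0,0.3],[0,0,-0.26,0,0.3],[0,0,-0.26,0,0.3],[0,0,-0.26,0,0.3]]}}

```text
time: 14.45
tool_pos: [0.5234, 0.1433, 0.0933]
tool_rot: [3.141, 0.0, -0.299]
contact_force: [0.1, -0.1, 0.4]
opening: 0.0598
grip_force: 0.0
```

>>> {"op": "jog_arm", "data": {"plan": [[0,0,0,0,-1],[0,0,0,0,-1],[0,0,0,0,-1],[0,0,0,0,-1],[0,0,0,0,-1],[0,0,0,0,-1],[0,0,0,0,-1]], "squeeze": 15}}

```text
time: 15.15
tool_pos: [0.5236, 0.1441, 0.0933]
tool_rot: [-3.14, -0.0, -0.298]
contact_force: [2.1, 5.7, -0.9]
opening: 0.0213
grip_force: 15.0
```

>>> {"op": "jog_arm", "data": {"plan": [[0.022,0.0,0.115,0,-1],[0.048,-0.008,0.229,0,-1],[0.08,-0.018,0.341,0,-1],[0.117,-0.028,0.451,0,-1],[0.16,-0.041,0.56,0,-1],[0.208,-0.055,0.666,0,-1],[0.261,-0.071,0.77,0,-1],[0.319,-0.09,0.87,0,-1],[0.381,-0.108,0.968,0,-1],[0.381,-0.108,0.968,0,-1]]}}

```text
time: 16.15
tool_pos: [0.5542, 0.1348, 0.172]
tool_rot: [-3.141, -0.0, -0.299]
contact_force: [-1.2, 5.8, -0.6]
opening: 0.0219
grip_force: 15.0
```

```bash
python3 -c "
from cell import readout
s=readout.observe();print(s['tool_pos'],s['tool_rot'],s['torque'],s['contact_force'],s['grip_force'],s['opening'])"
```

```text
[0.55417773 0.13481913 0.1720044 ] [-3.14080519e+00 -4.99627859e-04 -2.98637446e-01] [ 0.9022281   0.48351908 -0.01813217] [-1.20054117  5.77207546 -0.60509431] 14.998147040605545 0.021910721876234936
```

>>> {"op": "jog_arm", "data": {"plan": [[0.067,-0.02,0.094,0,-1],[0.139,-0.042,0.184,0,-1],[0.214,-0.065,0.27,0,-1],[0.294,-0.09,0.354,0,-1],[0.378,-0.116,0.431,0,-1],[0.464,-0.142,0.505,0,-1],[0.555,-0.17,0.574,0,-1],[0.611,-0.187,0.613,0,-1],[0.611,-0.187,0.613,0,-1],[0.611,-0.187,0.613,0,-1]]}}

```text
time: 17.15
tool_pos: [0.6024, 0.1203, 0.2201]
tool_rot: [-3.141, 0.001, -0.298]
contact_force: [-0.9, 6.5, -0.1]
opening: 0.0216
grip_force: 15.0
```

```bash
python3 -c "
from cell import readout,cams
from h import *
import cv2
s=readout.observe();print(s['tool_pos'],s['tool_rot'],s['torque'],s['contact_force'],s['grip_force'],s['opening'])
v=np.load('v.npy')
S=cams.read_camera('side');T=cams.read_camera('top');cv2.imwrite('pics/s6.png',S);cv2.imwrite('pics/t6.png',T)
for th in(.75,.83,.858,.9):
  f=lambda r,y,h=0:W(v,(115-r*np.cos(th)+h*np.sin(th),y,108+r*np.sin(th)+h*np.cos(th)))
  for n in('side','top'): print(th,n,'edgeL161',proj(n,f(161,161)),'cornL',proj(n,f(205,161,2.5)),'cornR',proj(n,f(205,-69,2.5)),'midR',proj(n,f(100,-69,2.5)))
"
```

```text
[0.6024 0.1203 0.2201] [-3.1408  0.0007 -0.2982] [0.9357 0.3487 0.0119] [-0.8504  6.5491 -0.1452] 14.997369647026062 0.021555053069048275
0.75 side edgeL161 [316.0849 129.1254] cornL [306.1404 120.7286] cornR [319.1838 158.6511] midR [346.4842 177.9408]
0.75 top edgeL161 [241.4871 167.6027] cornL [234.2623 174.8039] cornR [321.7746 208.7711] midR [332.607  187.6635]
0.83 side edgeL161 [318.94   126.2484] cornL [309.8472 117.0157] cornR [323.4631 154.5588] midR [348.5597 176.0796]
0.83 top edgeL161 [242.352  163.2749] cornL [235.3784 169.1224] cornR [323.6167 203.2611] midR [333.4858 185.0865]
0.858 side edgeL161 [319.9964 125.2843] cornL [311.22   115.7723] cornR [325.0462 153.1853] midR [349.3222 175.4567]
0.858 top edgeL161 [242.6959 161.7104] cornL [235.8255 167.0634] cornR [324.3002 201.2532] midR [333.8078 184.1564]
0.9 side edgeL161 [321.6337 123.883 ] cornL [313.3483 113.9662] cornR [327.499  151.1869] midR [350.4988 174.5519]
0.9 top edgeL161 [243.2508 159.3202] cornL [236.5501 163.9136] cornR [325.3608 198.171 ] midR [334.3039 182.7369]
```

```bash
python3 -c "
import cv2,numpy as np
for f,r0,r1,c0,c1 in(('s6',140,200,300,360),('t6',150,225,225,345)):
  h=cv2.cvtColor(cv2.imread('pics/%s.png'%f),cv2.COLOR_BGR2HSV)[r0:r1,c0:c1]
  g=h[...,2]
  m=(h[...,0]>4)&(h[...,0]<20)&(h[...,1]>100)
  st=1 if f=='s6' else 2
  print(f,c0,st)
  for i in range(0,r1-r0,st): print(i+r0,''.join('o' if m[i,j] else ('#' if g[i,j]<60 else ('W' if g[i,j]>170 else '.')) for j in range(0,c1-c0,1)))
"
```

```text
s6 300 1
140 ooo.....oooooooooooo..##oooooooooooooooo....................
141 ooo......oooooooooooo...ooooooooooooooo.....................
142 ooo......oooooooooooooooooooooooooooooo.....................
143 oo........ooooooooooooooooooooooooooooo.....................
144 o.........oooooooooooooooooooooooooooooo....................
145 o..........oooooooooooooooooooooooooooooo...................
146 .........W.ooooooooooooooooooooooooooooooo...W..............
147 .........W.oooooooooooooooooooooooooooooooo.WW..............
148 .........W.ooooooooooooooooooooooooooooooooo..W.............
149 ........WW..ooooooooooooooooooooooooooooooooo...............
150 ............oooooooooooooooooooooooooooooooooo..............
151 ............oooooooooooooooooooooooooooooooooooo............
152 .............oooooooooooooooooooooooooooooooooo.............
153 .............oooooooooooooooooooooooooooooooooooW...........
154 .............oooooooooooooooooooooooooooooooooooWW.........#
155 .............ooooooooooooooooooooooooooooooooooo.WW.........
156 ..............ooooooooooooooooooooooooooooooooo
[... 6867 characters left out ...]
......................................................WWWWWWWWWWWWWWWWWWWWW
216 ..................................................................................................WWWWWWWWWWWWWWWWWWWWWW
218 .................................................................................................WWWWWWWWWWWWWWWWWWWWWWW
220 WW..............................................................................................WWWWWWWWWWWWWWWWWWWWWWWW
222 WWW............................................................................................WWWWWWWWWWWWWWWWWWWWWWWWW
224 ...W..........................................................................................WWWWWWWWWWWWWWWWWWWWWWWWWW
```

```bash
python3 -c "
from h import *
v=np.load('v.npy')
for th in(.7,.75,.8,.83,.858,.9,.95):
  f=lambda r,y,h=0:W(v,(115-r*np.cos(th)+h*np.sin(th),y,108+r*np.sin(th)+h*np.cos(th)))
  print(th,[proj(n,f(205,-69,h)) for n in('side','top') for h in(-26.5,-21.5)],'low r60',proj('side',f(60,-69,-24)))
"
```

```text
0.7 [array([310.0522, 168.9992]), array([311.1914, 167.6843]), array([317.8871, 220.8109]), array([318.3675, 219.317 ])] low r60 [349.5612 192.108 ]
0.75 [array([312.0952, 166.1065]), array([313.31  , 164.8288]), array([318.753 , 217.9822]), array([319.2675, 216.4139])] low r60 [349.9601 191.1942]
0.8 [array([314.3063, 163.275 ]), array([315.5937, 162.0389]), array([319.6943, 214.9834]), array([320.2416, 213.3449])] low r60 [350.4108 190.2893]
0.83 [array([315.7115, 161.6095]), array([317.0409, 160.4002]), array([320.2944, 213.1055]), array([320.8608, 211.4271])] low r60 [350.7057 189.7517]
0.858 [array([317.0748, 160.0796]), array([318.4423, 158.8968]), array([320.878 , 211.3016]), array([321.4617, 209.5876])] low r60 [350.9972 189.2541]
0.9 [array([319.211 , 157.8329]), array([320.6334, 156.6923]), array([321.7947, 208.5066]), array([322.4035, 206.7422])] low r60 [351.4634 188.5161]
0.95 [array([321.8921, 155.2402]), array([323.3762, 154.1534]), array([322.9487, 205.0469]), array([323.5856, 203.2277])] low r60 [352.0629 187.6526]
```

The measured angle is about 0.83 against an index of about 0.86, so I'll make the final small lift.

>>> {"op": "jog_arm", "data": {"plan": [[0.03,-0.009,0.019,0,-1],[0.057,-0.018,0.038,0,-1],[0.057,-0.018,0.038,0,-1],[0.057,-0.018,0.038,0,-1],[0.057,-0.018,0.038,0,-1],[0.057,-0.018,0.038,0,-1]]}}

```text
time: 17.85
tool_pos: [0.6067, 0.119, 0.223]
tool_rot: [-3.141, 0.001, -0.298]
contact_force: [-0.3, 5.7, -0.9]
opening: 0.0214
grip_force: 15.0
```

```bash
python3 -c "
from cell import readout,cams
from h import *
import cv2
s=readout.observe();print(s['tool_pos'],s['contact_force'],s['qvel'],s['grip_force'],s['opening'])
S=cams.read_camera('side');T=cams.read_camera('top')
def show(I,r0,r1,c0,c1):
  h=cv2.cvtColor(I,cv2.COLOR_BGR2HSV)[r0:r1,c0:c1];m=(h[...,0]>4)&(h[...,0]<20)&(h[...,1]>100)
  for i in range(r1-r0): print(i+r0,''.join('o' if x else '.' for x in m[i]))
show(S,154,168,305,330);show(T,203,217,305,330)
# clamp region: gray patch now vs before
B=cv2.imread('pics/side0.png')
for I in(B,S): print(cv2.cvtColor(I,cv2.COLOR_BGR2GRAY)[115:132:1,308:328])
# timer region now
print('timer');g=cv2.cvtColor(T,cv2.COLOR_BGR2GRAY)[222:250,330:360];print('\n'.join(' '.join('%3d'%x for x in r) for r in g))
"
```

```text
[0.6067 0.119  0.223 ] [-0.3383  5.7009 -0.8954] [-0.0005 -0.0002 -0.0005 -0.0004  0.0005  0.0004] 14.997111707925797 0.02135594556809879
154 ..........ooooooooooooooo
155 ..........ooooooooooooooo
156 ..........ooooooooooooooo
157 ...........oooooooooooooo
158 ...........oooooooooooooo
159 ............ooooooooooooo
160 ............ooooooooooooo
161 .............oooooooooooo
162 ...............oooooooooo
163 ................ooooooooo
164 .................oooooooo
165 ..................ooooooo
166 ...................oooooo
167 ....................ooooo
203 ooooooooooooooooo........
204 ooooooooooooooooo........
205 oooooooooooooooo.........
206 ..oooooooooooooo.........
207 .....ooooooooooo.........
208 .......oooooooo..........
209 ..........ooooo..........
210 ............ooo..........
211 .........................
212 .........................
213 .........................
214 .........................
215 .........................
216 .........................
[[ 95  95  92  95  94  97  93  96  98  96  95  98  94  97  97  97 123 154
  144 114]
 [ 97  97  92  93  96  95  96  96  98
[... 5435 characters left out ...]
 207 189 206 221 223 192 208 218 195 187 187 191 218 222 222 220 218 225 208 218 234 235 215 156 130
237 237 236 236 236 222 189 208 224 223 181 204 218 220 219 219 223 222 223 221 219 216 211 210 232 237 228 205 144 127
235 236 236 237 237 237 211 216 206 202 190 215 221 219 218 221 223 222 222 215 202 221 216 233 236 236 220 182 137 128
234 235 235 235 237 236 236 235 211 208 185 192 208 211 210 212 207 206 207 221 214 233 237 236 237 232 212 155 129 127
235 235 234 234 236 235 235 236 237 237 211 205 217 222 188 216 215 214 215 235 239 238 237 237 238 226 200 145 128 128
236 235 234 234 235 235 236 237 238 238 238 238 237 238 213 233 237 237 237 238 238 237 237 237 237 220 175 135 127 126
```

```bash
python3 -c "
from cell import ticket
print(ticket.hand_in())"
```

```text
the job is handed in; nothing more can be done
None
```

I wound the timer to its stop (the wrist torque jumped there) and lifted the shield to about 0.86 rad, matching the index at about 0.86 by the camera images. The gripper is still holding the knob at 15 N with the arm still, the index clamp looks unmoved, and the job is handed in; the hand-in gave no verdict.

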